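Turn the honey to the front of the lazy Susan

ROBOT

A 6-joint arm with a two-finger parallel gripper is mounted at the origin on a cart in front of the work surface, level with it; the furniture and walls round the work are solid. World frame = base frame: x ahead of the robot, y to its left, z up, the work surface at z = 0. Lengths are in m, angles in rad, forces in N, time in s.
With the tool pointing down it reaches from about 0.425 to 0.95 m from the base axis. Payload 3.5 kg.
Tool frame: the origin (TCP) lies on the centre line of the jaws, within the pads' length; the fingertips stand 17 mm ahead of it and the grasp point (between the pads) lies 2 mm behind it (env.finger_overhang is the distance from the TCP to the fingertips, in m); z points along the fingers, y is the line along which they close (so a half turn about z gives the same grasp; the last joint's range is limited). The gripper opens to 85 mm and grips with 20 to 120 N. Pads are 22 mm wide; open, the fingers measure 114 mm over their backs; the gripper's body (76 mm by 85 mm) begins 54 mm behind the grasp point. The pads swing forward as they close: fully open they stand 13 mm farther back than shut.
Start: joints at [-1.45, 0.286, 1.577, -0, 1.279, -0.15], TCP at [0.181, -0.65, 0.248] pointing down, gripper open.
Joint ranges: [-2.77, 2.77], [-0.9, 2.22], [0.21, 2.48], [-1.53, 4.67], [0.24, 2.81], [-2.84, 2.84]. Speed limits (rad/s): [2.79, 2.79, 3.14, 3.14, 3.14, 3.14].

INTERFACE

Orientations are given as a unit quaternion [w, x, y, z].
In Python, from bench import env, camera, camera_info gives the robot as it stands.
- The arm moves only by the tool jog_arm, called after "Request:" in YAML: its name, and indented under it one key for each argument. Schema: {"type":"object","properties":{"offsets":{"type":"array","items":{"type":"array","prefixItems":[{"type":"number"},{"type":"array","items":{"type":"number"},"minItems":3,"maxItems":3},{"type":"array","items":{"type":"number"},"minItems":3,"maxItems":3}],"minItems":3,"maxItems":3},"minItems":1,"maxItems":12},"grip_force":{"type":"number"},"only":{"type":"string"},"quiet":{"type":"boolean"},"lines":{"type":"string"}},"required":["offsets"],"additionalProperties":false}. offsets is a list of rows, 1 to 12 of them, each written [opening, [dx, dy, dz], [rx, ry, rz]]: the finger opening in m, then dx, dy, dz in m, then a rotation vector rx, ry, rz in rad; each row is the pose to reach, as a shift and turn from the pose commanded when the call began, along the tool's axes at that moment; what a row does not reach only later rows make up. A row lasts 1/12 s, in which the tool goes at most 0.0417 m and 0.125 rad, less where a joint would pass 70% of its speed; a pose out of reach is approached as far as the arm can. The fingers move at their own pace and stop on an object; grip_force is the grip in N (left out, the last holds). Time passes only in rows, so rows that do not move let the fingers close. The tool returns the time, the measured TCP pose, the force, the opening and the grip force at its end. only (a regular expression) keeps the lines of the reply that match it, lines (a string "A,B") keeps lines A to B, and quiet returns only ok. Input that does not fit is refused with a message, and nothing moves.
- env.read_state(): the state, without advancing time (a new reading comes with each control period).
- camera(name): name is "scene" or "side" or "wrist"; returns (picture, depth): 384x512x3 uint8, blue, green, red; 384x512 float32, m along the optical axis (not along the pixel's ray), 0 where there is no reading.
- camera_info(name): a dict with "K" (3x3 intrinsics, pixels), "T" (4x4, takes a point from camera to world coordinates); the wrist camera has in their place "mount" (4x4, takes a point from camera to tool coordinates, whose origin is the TCP and whose axes are the flange's). Camera axes: x right, y down, z forward; pixel columns grow to the right and rows downward; lengths in m; the calibration is good to about 2 mm. A picture is of the moment at which its call begins: read the wrist's pose just before it. camera_info takes no time and is no camera call.
- env.finish_job(): hands the job in; it is judged then, once.
The state is a dict: "t": time; "qpos": joint angles; "qd": joint speeds; "joint_efforts": joint torques, N m; "eef_pos": TCP position; "tool_rot": TCP orientation; "contact_force": force on the tool from outside, world axes, zero at the start; "moment": the same for the moment, N m; "opening": finger opening in m; "grip_force": force on a finger pad.
Only numpy, scipy, OpenCV 4.12 (cv2) and the standard library are available. Lean on these libraries where they do the work, as an engineer would, in place of code of your own. Each camera call takes 0.05 s, during which the arm holds its last target. There are 200 camera calls.

TASK

Push the rim posts of the lazy Susan on the worktop round with the fingertips until the honey jar (clear jar, red lid) stands squarely at the front, in line with the red pointer, and leave it at rest there. Push gently, pinch nothing, and do not touch anything that stands on the turntable; everything on it stays standing on it, and the mug and the sugar jar beside it stay where they are.

Things in the scene. Friction and masses are not known exactly. Their poses are not given: they have to be found in the camera images.
- stand: fixed dark round foot of the lazy Susan, 190 mm across, 15 mm high, under the turntable; origin on the turning axis, on the worktop; z up; its -x axis is the front: a flat red pointer, 6 mm thick, runs along -x on the worktop and sticks out from under the turntable to 188 mm from the axis. The stand does not turn
- turntable: round wooden tray, 260 mm across, turns about the stand's vertical axis, at least a full turn either way. Friction 0.12 N m (about 1 N at the posts): it stops soon after it is let go. Origin on the axis at the tray's underside, 16 mm above the worktop; the top surface is 12 mm above the origin, a thin metal lip at the edge 6 mm higher. Six finger posts stand round its edge
- post (a point): top centre of one of the six upright round wooden finger posts, 18 mm in diameter, 84 mm above the worktop, on small ears outside the lip (ears reach to 164 mm from the axis, 17 to 27 mm above the worktop). Posts stand 150 mm from the axis at 30, 90, 150, 210, 270, 330 degrees, counterclockwise from above, from the turntable's x axis; this one is at 30 degrees
- honey_jar: clear jar with red screw lid and yellow-brown label, 61 mm across, 85 mm high, loose on the turntable about 70 mm from the axis; origin at the centre of its underside
- tea_tin: teal and white tin, 58 mm across, 72 mm high, loose on the turntable about 70 mm from the axis; origin at the centre of its underside
- espresso_cup: white espresso cup with yellow and red stripes, 60 x 83 mm with the handle, 49 mm high, loose on the turntable about 70 mm from the axis; origin at the middle of its underside, handle to -y
- coffee_pod: white coffee pod with dark top, 52 mm across, 46 mm high, loose on the turntable about 70 mm from the axis; origin at the centre of its underside
- mug: cream mug, 78 x 116 mm with the handle, 101 mm high, standing on the worktop to the left; origin at the middle of its underside
- sugar_jar: white crock with bamboo lid, 80 mm across, 126 mm high, on the worktop to the right; origin at the centre of its underside
Things that resemble listed ones, but are neither listed nor needed, are in the scene too. Leave any green look-alike of the espresso_cup alone.

How it is judged:
At the end, for the whole second after the job is handed in: The honey jar stands at the front of the turntable, its centre within 12 mm either side of the red pointer's line (about 10 degrees), the turntable at rest, all four things upright on it within 95 mm of its axis, and the mug and sugar jar within 20 mm of where they stood (x of honey_jar in the frame of stand below -0.05 m and y of honey_jar in the frame of stand between -0.012 and 0.012 m and angular speed of turntable below 0.05 rad/s and angle between each of honey_jar, tea_tin, espresso_cup, coffee_pod's own z axis and vertical below 0.15 rad and horizontal distance between each of honey_jar, tea_tin, espresso_cup, coffee_pod and turntable below 0.095 m and height (world z) of honey_jar between 0.02 and 0.04 m and height (world z) of tea_tin between 0.02 and 0.04 m and height (world z) of espresso_cup between 0.02 and 0.04 m and height (world z) of coffee_pod between 0.02 and 0.04 m and distance of each of mug, sugar_jar from where it was at the start of the episode below 0.02 m and linear speed of honey_jar below 0.02 m/s); the robot touches nothing.
It fails at once if the robot touches something standing on the turntable (contact force between any of the fingers, the arm and honey_jar above 0.5 N or contact force between any of the fingers, the arm and tea_tin above 0.5 N or contact force between any of the fingers, the arm and espresso_cup above 0.5 N or contact force between any of the fingers, the arm and coffee_pod above 0.5 N).
It fails at once if something standing on the turntable is lifted or tips over (height (world z) of any of honey_jar, tea_tin, espresso_cup, coffee_pod above 0.055 m or angle between any of honey_jar, tea_tin, espresso_cup, coffee_pod's own z axis and vertical above 0.4 rad).
It fails at once if the turntable is pinched or shoved hard (over 25 N) (contact force between any of the fingers, the arm and turntable above 25 N).
It fails at once if the mug or the sugar jar is disturbed (distance of any of mug, sugar_jar from where it was at the start of the episode above 0.02 m or angle between any of mug, sugar_jar's own z axis and vertical above 0.2 rad).
It also fails if it takes over 51 s, if anything falls off the work surface, if the arm or the gripper's body presses on something with over 40 N, if the wrist force passes 120 N, or if a joint passes its speed limit or range.

## Working session

There is one attempt and no reset: what is moved stays moved. The work goes in short steps, Python scripts to look and compute and a tool call to move; the robot and the scene stay as the last step left them, time stands still between calls to the robot, and variables do not carry over. Pictures are saved under pics/ and viewed, at most 10 in all, crops included, and the job is handed in when it is done.

```bash
mkdir -p pics; ls
```

Run:
```python
from bench import env,camera,camera_info
import cv2,numpy as np
for n in("scene","side"):
    p,d=camera(n);cv2.imwrite(f"pics/{n}0.png",p);np.save(f"pics/{n}0.npy",d)
    i=camera_info(n);print(n,np.round(i["K"],1).tolist(),np.round(i["T"],3).tolist())
s=env.read_state();print(s["t"],s["eef_pos"],s["tool_rot"],s["opening"])
```

```text
pics
scene [[444.3, 0.0, 252.9], [0.0, 444.3, 190.4], [0.0, 0.0, 1.0]] [[-0.777, -0.437, 0.454, -0.111], [-0.63, 0.517, -0.58, 0.774], [0.019, -0.736, -0.676, 1.027], [0.0, 0.0, 0.0, 1.0]]
side [[446.7, 0.0, 254.9], [0.0, 446.7, 195.0], [0.0, 0.0, 1.0]] [[0.845, -0.326, 0.424, -0.135], [-0.535, -0.512, 0.673, -1.056], [-0.002, -0.795, -0.606, 1.04], [0.0, 0.0, 0.0, 1.0]]
0.1 [ 0.18051901 -0.64983137  0.24704685] [-1.09267168e-03  9.90848113e-01  1.34977116e-01  2.42265319e-05] 0.08557446128181954
```

View pics/scene0.png

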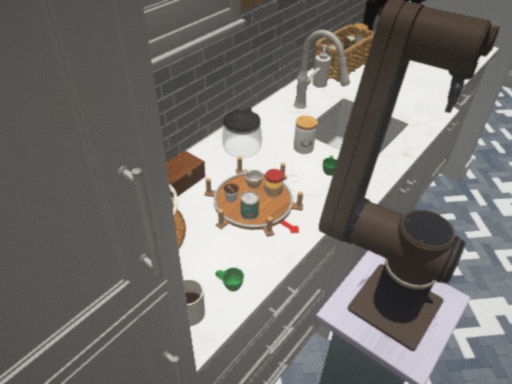

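View pics/side0.png

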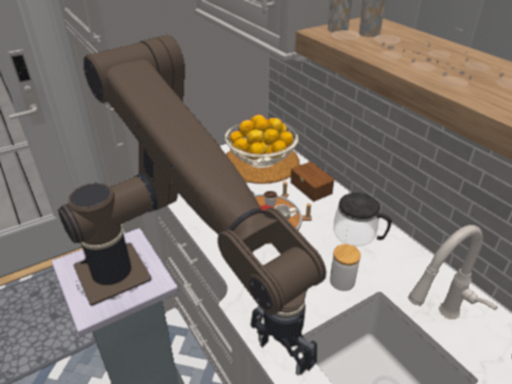

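The scene view shows the turntable at about (253,200), with the red pointer ending near (297,231). On it are the red-lidded jar (274,182), teal tin (249,205), pod (231,190) and cup (254,178). The sugar jar is at (305,133) and the mug at (190,300); the green look-alike cups at (232,278) and (331,165) are to be left alone. In the side view the arm hides much of the turntable, so I'll measure from depth and enlarge the scene view.

Create h.py:
```python
from bench import env,camera,camera_info
import cv2,numpy as np
def cloud(n,save=None):
    p,d=camera(n);i=camera_info(n);K=i["K"];T=np.array(i["T"])
    v,u=np.mgrid[:384,:512];P=np.stack([(u-K[0][2])*d/K[0][0],(v-K[1][2])*d/K[1][1],d],-1)@T[:3,:3].T+T[:3,3]
    P[d==0]=np.nan
    if save: cv2.imwrite(save,p)
    return p,P
```

Run:
```python
from h import *
p,P=cloud("scene")
c=p[140:250,180:320];cv2.imwrite("pics/crop.png",cv2.resize(c,(770,605)[:2],interpolation=cv2.INTER_CUBIC)[:600])
hsv=cv2.cvtColor(p,cv2.COLOR_BGR2HSV)
red=((hsv[...,0]<6)|(hsv[...,0]>174))&(hsv[...,1]>180)&(hsv[...,2]>90)
box=np.zeros_like(red);box[140:250,180:320]=1
for nm,m in(("pointer",red&box&(P[...,2]<.03)),("lid",red&box&(P[...,2]>.085))):
    v,u=np.nonzero(m);Q=P[m];print(nm,len(u),u.mean(),v.mean(),Q.mean(0).round(3),Q.min(0).round(3),Q.max(0).round(3))
for nm,(u,v) in dict(sugar=(305,122),mug=(190,286),tin=(249,198),pod=(231,187),g1=(232,278),g2=(331,165),pot=(241,118),box=(185,165)).items(): print(nm,P[v,u].round(3))
# posts: blobs with z 70..95 mm
m=(box>0)&(P[...,2]>.072)&(P[...,2]<.095)
n,l,st,ce=cv2.connectedComponentsWithStats(m.astype(np.uint8))
for k in range(1,n):
    if st[k,4]>3: print(ce[k].round(1),st[k,4],np.median(P[l==k],0).round(4),P[l==k].max(0).round(3))
# tray surface circle fit
m=(box>0)&(abs(P[...,2]-.028)<.004)&(hsv[...,1]>90);v,u=np.nonzero(m);h=cv2.convexHull(P[m][:,:2].astype(np.float32)*1000);print("tray circle",cv2.minEnclosingCircle(h))
```

```text
pointer 45 290.73333333333335 226.82222222222222 [ 0.378 -0.047  0.006] [ 0.354 -0.059  0.001] [ 0.413 -0.037  0.01 ]<stdin>:8: RuntimeWarning: Mean of empty slice.
  ret = ret.dtype.type(ret / rcount)
  ret = um.true_divide(
Traceback (most recent call last):
ValueError: zero-size array to reduction operation minimum which has no identity
```

View pics/crop.png

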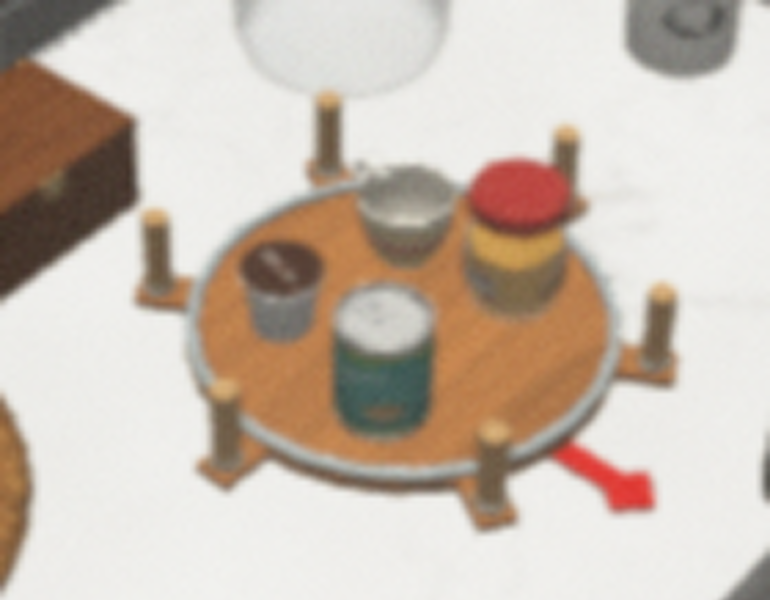

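The enlarged crop confirms that the honey jar is the clear jar with the red lid, at crop (520,195), pixel (274,176). All six posts are visible, and the pointer runs to lower right.

Add to h.py:
```python
def ray(n,u,v,z):
    i=camera_info(n);K=np.array(i["K"]);T=np.array(i["T"]);d=T[:3,:3]@np.linalg.inv(K)@[u,v,1];return T[:3,3]+d*(z-T[2,3])/d[2]
```

Run:
```python
from h import *
from scipy.optimize import least_squares
p,P=cloud("scene")
A=np.array([ray("scene",180+x/5.5,140+y/5.5,.083)[:2] for x,y in[(328,98),(567,133),(662,292),(494,430),(224,388),(155,217)]])
f=lambda q:np.concatenate([A[k]-q[:2]-.15*np.array([np.cos(q[2]-k*np.pi/3),np.sin(q[2]-k*np.pi/3)]) for k in range(6)])
c0=A.mean(0);d=A[0]-c0
r=least_squares(f,[*c0,np.arctan2(d[1],d[0])]);c=r.x[:2];print("axis",c.round(4),"post0 deg",np.degrees(r.x[2]),"res mm",(r.fun*1000).round(1))
print("posts",A.round(3).tolist())
for x,y in[(328,98),(567,133),(662,292),(494,430),(224,388),(155,217)]:
    u,v=int(180+x/5.5),int(140+y/5.5);print("depth z",np.nanmax(P[v-2:v+3,u-1:u+2,2]).round(3),end=" ")
hsv=cv2.cvtColor(p,cv2.COLOR_BGR2HSV)
red=((hsv[...,0]<8)|(hsv[...,0]>172))&(hsv[...,1]>150)
B=np.zeros(red.shape,bool);B[140:250,180:320]=1
Q=P[red&B&(P[...,2]<.02)];Q0=Q[:,:2];m=Q0.mean(0);w=np.linalg.svd(Q0-m)[2][0]
print("\npointer mean",m,"dir from mean",np.degrees(np.arctan2(*(m-c)[::-1])),"pca",np.degrees(np.arctan2(w[1],w[0])),"maxdist",np.linalg.norm(Q0-c,axis=1).max())
m=red&B&(P[...,2]>.07);L=P[m];zt=np.percentile(L[:,2],95);T=L[L[:,2]>zt-.008];(x,y),R=cv2.minEnclosingCircle((T[:,:2]*1000).astype(np.float32));x,y=x/1000,y/1000
print("lid",x,y,"R",R,"z",zt,"rel deg",np.degrees(np.arctan2(y-c[1],x-c[0])),"r",np.hypot(x-c[0],y-c[1]))
l=ray("scene",180+518/5.5,140+190/5.5,.113);print("lid by ray",l.round(3),np.degrees(np.arctan2(l[1]-c[1],l[0]-c[0])))
for nm,(u,v) in dict(sugar=(305,122),mug=(190,286),tin=(249,198),pod=(231,187),g1=(232,278),g2=(331,165),pot=(241,118),box=(185,165)).items(): print(nm,P[v,u].round(3))
print(np.round(camera_info("wrist")["mount"],3).tolist())
```

```text
axis [ 0.5333 -0.0528] post0 deg -32.38368252638066 res mm [ 0.2 -0.4 -0.4  0.7  0.4  0.9  1.3 -0.9 -0.1 -1.  -1.4  0.7]
posts [[0.66, -0.134], [0.527, -0.202], [0.401, -0.121], [0.408, 0.027], [0.54, 0.096], [0.665, 0.017]]
depth z 0.087 depth z 0.088 depth z 0.086 depth z 0.087 depth z 0.085 depth z 0.087 
pointer mean [ 0.37985828 -0.04697649] dir from mean 177.81125425141647 pca 177.85419305770057 maxdist 0.1803985761951949
lid 0.49755288696289063 -0.10923983764648437 R 27.459312438964844 z 0.11532813970936033 rel deg -122.39126970661025 r 0.06678947671583407
lid by ray [ 0.497 -0.111  0.113] -121.95489448027479
sugar [ 0.58  -0.404  0.126]
mug [0.425 0.341 0.071]
tin [0.5   0.012 0.098]
pod [ 0.591 -0.01   0.074]
g1 [0.389 0.219 0.009]
g2 [ 0.436 -0.378  0.018]
pot [ 0.761 -0.26   0.137]
box [0.786 0.004 0.07 ]
[[0.0, -0.949, -0.314, 0.08], [1.0, 0.0, 0.0, 0.0], [-0.0, -0.314, 0.949, -0.126], [0.0, 0.0, 0.0, 1.0]]
```

The axis is at (0.533,-0.053) with hexagon residuals of about 1 mm. The pointer is at 178° and the jar at 238°, so the table must turn 60° clockwise. I'll push the post at -92° (0.527,-0.202) round to -152°, using the closed fingers' side, with the tips at z≈0.055 and the gripper body above everything on the tray.

Request:
jog_arm:
  offsets:
    - [0, [0.015, -0.01, 0], [0, 0, 0.05]]
    - [0, [0.045, -0.029, 0], [0, 0, 0.15]]
    - [0, [0.48, -0.309, 0], [0, 0, 0.83]]
    - [0, [0.48, -0.309, 0], [0, 0, 0.83]]
    - [0, [0.48, -0.309, 0], [0, 0, 0.83]]
    - [0, [0.48, -0.309, 0], [0, 0, 0.83]]
    - [0, [0.48, -0.309, 0], [0, 0, 0.83]]
    - [0, [0.48, -0.309, 0], [0, 0, 0.83]]
    - [0, [0.48, -0.309, 0], [0, 0, 0.83]]
    - [0, [0.48, -0.309, 0], [0, 0, 0.83]]
    - [0, [0.48, -0.309, 0], [0, 0, 0.83]]
    - [0, [0.48, -0.309, 0], [0, 0, 0.83]]
  grip_force: 20

```text
t: 1.2
eef_pos: [0.4919, -0.3003, 0.2483]
tool_rot: [0.0, 0.961, -0.276, 0.0]
contact_force: [1.2, -0.8, -1.3]
opening: 0.0001
grip_force: 0.0
```

Add to h.py:
```python
from scipy.spatial.transform import Rotation
def go(x,y,z):
    s=env.read_state();R=Rotation.from_quat(np.roll(s["tool_rot"],-1)).as_matrix();print("tool shift",(R.T@(np.array([x,y,z])-s["eef_pos"])).round(4),"heading",np.degrees(np.arctan2(R[1,0],R[0,0])).round(1),"at",s["eef_pos"].round(4),s["contact_force"].round(1),s["opening"])
```

```bash
python3 -c "
from h import *
go(.563,-.226,.248);print(env.finger_overhang)"
```

```text
tool shift [ 0.0208 -0.1007  0.0003] heading -32.0 at [ 0.4919 -0.3003  0.2483] [ 1.2 -0.8 -1.3] 8.136271665198718e-05
0.017
```

Request:
jog_arm:
  offsets:
    - [0, [0.007, -0.034, 0], [0, 0, 0]]
    - [0, [0.014, -0.067, 0], [0, 0, 0]]
    - [0, [0.021, -0.09, 0], [0, 0, 0]]
    - [0, [0.021, -0.1, 0.01], [0, 0, 0]]
    - [0, [0.021, -0.1, 0.04], [0, 0, 0]]
    - [0, [0.021, -0.1, 0.075], [0, 0, 0]]
    - [0, [0.021, -0.1, 0.11], [0, 0, 0]]
    - [0, [0.021, -0.1, 0.14], [0, 0, 0]]
    - [0, [0.021, -0.1, 0.16], [0, 0, 0]]
    - [0, [0.021, -0.1, 0.17], [0, 0, 0]]
    - [0, [0.021, -0.1, 0.174], [0, 0, 0]]
    - [0, [0.021, -0.1, 0.174], [0, 0, 0]]

```text
t: 2.2
eef_pos: [0.5612, -0.2288, 0.0735]
tool_rot: [-0.0, 0.961, -0.276, -0.001]
contact_force: [0.3, 0.2, -0.6]
opening: 0.0
grip_force: 0.0
```

Run:
```python
from h import *
cloud("scene","pics/s1.png")
p=cv2.imread("pics/s1.png")[130:260,170:330];cv2.imwrite("pics/s1c.png",cv2.resize(p,None,fx=4,fy=4,interpolation=2))
go(.563,-.226,.073)
c=np.array([.5333,-.0528])
for a in range(-92,-161,-10):
    a=np.radians(a-.4);g=c+.15*np.array([np.cos(a),np.sin(a)])+[.017,-.0106]; go(*g,.073)
```

```text
tool shift [-0.001  -0.0032  0.002 ] heading -32.1 at [ 0.5621 -0.2292  0.075 ] [0.3 0.1 0.6] 0.00020394657094072356
tool shift [-0.0238 -0.0039  0.002 ] heading -32.1 at [ 0.5621 -0.2292  0.075 ] [0.3 0.1 0.6] 0.00020394657094072356
tool shift [-0.0476  0.007   0.002 ] heading -32.1 at [ 0.5621 -0.2292  0.075 ] [0.3 0.1 0.6] 0.00020394657094072356
tool shift [-0.0729  0.0137  0.0019] heading -32.1 at [ 0.5621 -0.2292  0.075 ] [0.3 0.1 0.6] 0.00020394657094072356
tool shift [-0.0989  0.0158  0.0019] heading -32.1 at [ 0.5621 -0.2292  0.075 ] [0.3 0.1 0.6] 0.00020394657094072356
tool shift [-0.1249  0.0133  0.0019] heading -32.1 at [ 0.5621 -0.2292  0.075 ] [0.3 0.1 0.6] 0.00020394657094072356
tool shift [-0.1502  0.0064  0.0019] heading -32.1 at [ 0.5621 -0.2292  0.075 ] [0.3 0.1 0.6] 0.00020394657094072356
tool shift [-0.1738 -0.0048  0.0018] heading -32.1 at [ 0.5621 -0.2292  0.075 ] [0.3 0.1 0.6] 0.00020394657094072356
```

View pics/s1c.png

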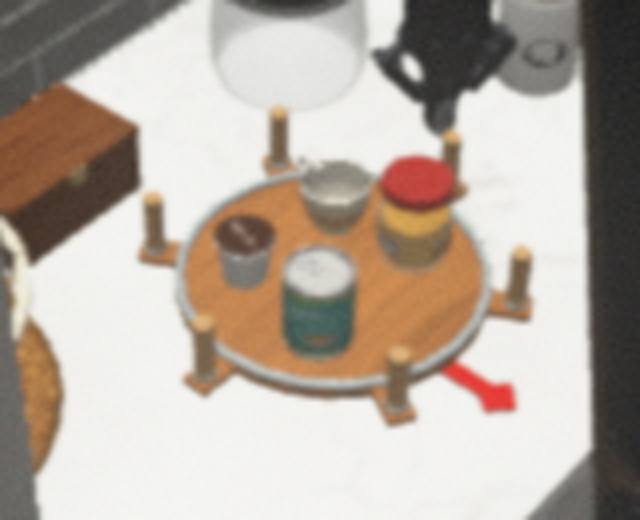

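The crop shows the closed fingertips at (438,118), just behind the target post (452,140). Everything is still standing and clear of the gripper. Now a gentle push.

Request:
jog_arm:
  offsets:
    - [0, [-0.006, -0.001, 0], [0, 0, 0]]
    - [0, [-0.012, -0.003, 0], [0, 0, 0]]
    - [0, [-0.017, -0.004, 0], [0, 0, 0]]
    - [0, [-0.022, -0.004, 0], [0, 0, 0]]
    - [0, [-0.027, -0.0025, 0], [0, 0, 0]]
    - [0, [-0.033, 0.0005, 0], [0, 0, 0]]
    - [0, [-0.039, 0.0035, 0], [0, 0, 0]]
    - [0, [-0.045, 0.006, 0], [0, 0, 0]]
    - [0, [-0.051, 0.008, 0], [0, 0, 0]]
    - [0, [-0.057, 0.0095, 0], [0, 0, 0]]
    - [0, [-0.063, 0.011, 0], [0, 0, 0]]
    - [0, [-0.069, 0.0125, 0], [0, 0, 0]]

```text
t: 3.25
eef_pos: [0.4959, -0.2024, 0.0742]
tool_rot: [-0.0, 0.961, -0.276, -0.0]
contact_force: [0.3, -1.1, 0.1]
opening: 0.0
grip_force: 0.5
```

Run:
```python
from h import *
c=np.array([.5333,-.0528])
for a in(-122,-132,-142,-147,-152,-157):
    b=np.radians(a-.4);g=c+.15*np.array([np.cos(b),np.sin(b)])+[.017,-.0106];print(a);go(*g,.073)
```

```text
-122
tool shift [-0.0286  0.0033  0.0012] heading -32.0 at [ 0.4959 -0.2024  0.0742] [ 0.3 -1.1  0.1] 2.5806665730960335e-05
-132
tool shift [-0.0546  0.0009  0.0012] heading -32.0 at [ 0.4959 -0.2024  0.0742] [ 0.3 -1.1  0.1] 2.5806665730960335e-05
-142
tool shift [-0.0798 -0.006   0.0012] heading -32.0 at [ 0.4959 -0.2024  0.0742] [ 0.3 -1.1  0.1] 2.5806665730960335e-05
-147
tool shift [-0.0919 -0.0111  0.0012] heading -32.0 at [ 0.4959 -0.2024  0.0742] [ 0.3 -1.1  0.1] 2.5806665730960335e-05
-152
tool shift [-0.1035 -0.0172  0.0012] heading -32.0 at [ 0.4959 -0.2024  0.0742] [ 0.3 -1.1  0.1] 2.5806665730960335e-05
-157
tool shift [-0.1145 -0.0243  0.0012] heading -32.0 at [ 0.4959 -0.2024  0.0742] [ 0.3 -1.1  0.1] 2.5806665730960335e-05
```

Request:
jog_arm:
  offsets:
    - [0, [-0.006, 0.001, 0], [0, 0, 0]]
    - [0, [-0.012, 0.002, 0], [0, 0, 0]]
    - [0, [-0.018, 0.003, 0], [0, 0, 0]]
    - [0, [-0.025, 0.003, 0], [0, 0, 0]]
    - [0, [-0.032, 0.003, 0], [0, 0, 0]]
    - [0, [-0.039, 0.0025, 0], [0, 0, 0]]
    - [0, [-0.046, 0.0015, 0], [0, 0, 0]]
    - [0, [-0.053, 0.0005, 0], [0, 0, 0]]
    - [0, [-0.06, -0.001, 0], [0, 0, 0]]
    - [0, [-0.066, -0.002, 0], [0, 0, 0]]
    - [0, [-0.071, -0.0035, 0], [0, 0, 0]]
    - [0, [-0.074, -0.0045, 0], [0, 0, 0]]

```text
t: 4.25
eef_pos: [0.4357, -0.1588, 0.0742]
tool_rot: [-0.0, 0.961, -0.276, -0.0]
contact_force: [0.5, -1.3, -0.1]
opening: 0.0004
grip_force: 0.5
```

Run:
```python
from h import *
p,P=cloud("scene","pics/s2.png");cv2.imwrite("pics/s2c.png",cv2.resize(p[130:260,170:330],None,fx=4,fy=4,interpolation=2))
hsv=cv2.cvtColor(p,cv2.COLOR_BGR2HSV);c=np.array([.5333,-.0528])
red=((hsv[...,0]<8)|(hsv[...,0]>172))&(hsv[...,1]>150);B=np.zeros(red.shape,bool);B[140:250,180:320]=1
L=P[red&B&(P[...,2]>.07)];T=L[L[:,2]>np.percentile(L[:,2],95)-.008];(x,y),R=cv2.minEnclosingCircle((T[:,:2]*1000).astype(np.float32))
d=np.array([x,y])/1000-c;print("lid deg",np.degrees(np.arctan2(d[1],d[0]))%360,np.linalg.norm(d),R)
for a in(-142,-147,-152,-157):
    b=np.radians(a-.4);g=c+.15*np.array([np.cos(b),np.sin(b)])+[.017,-.0106];print(a);go(*g,.073)
```

```text
lid deg 187.12238584339025 0.0674914165556051 29.281373977661133
-142
tool shift [-0.0053 -0.0009  0.001 ] heading -32.0 at [ 0.4355 -0.1585  0.074 ] [ 0.2  0.3 -0.3] 0.0001600909476943972
-147
tool shift [-0.0173 -0.006   0.0011] heading -32.0 at [ 0.4355 -0.1585  0.074 ] [ 0.2  0.3 -0.3] 0.0001600909476943972
-152
tool shift [-0.0289 -0.0121  0.0011] heading -32.0 at [ 0.4355 -0.1585  0.074 ] [ 0.2  0.3 -0.3] 0.0001600909476943972
-157
tool shift [-0.0399 -0.0192  0.0011] heading -32.0 at [ 0.4355 -0.1585  0.074 ] [ 0.2  0.3 -0.3] 0.0001600909476943972
```

View pics/s2c.png

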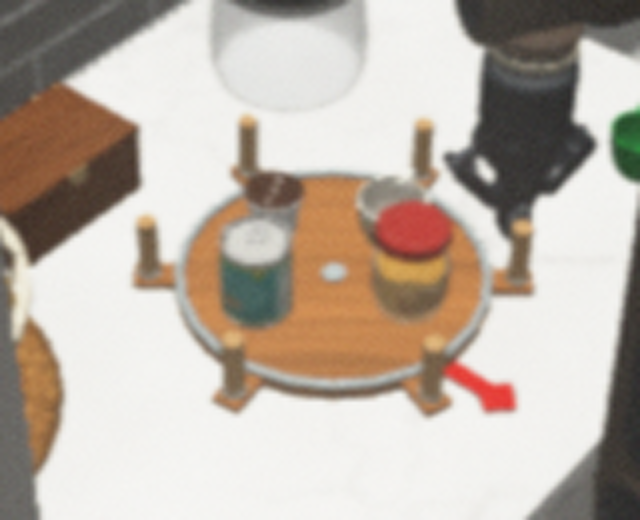

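The push is working: the jar (412,262) has come round to 187° and all four things are upright. About 9° remains.

Request:
jog_arm:
  offsets:
    - [0, [-0.004, 0, 0], [0, 0, 0]]
    - [0, [-0.007, -0.002, 0], [0, 0, 0]]
    - [0, [-0.011, -0.0035, 0], [0, 0, 0]]
    - [0, [-0.015, -0.005, 0], [0, 0, 0]]
    - [0, [-0.019, -0.007, 0], [0, 0, 0]]
    - [0, [-0.023, -0.009, 0], [0, 0, 0]]
    - [0, [-0.026, -0.0105, 0], [0, 0, 0]]
    - [0, [-0.028, -0.012, 0], [0, 0, 0]]
    - [0, [-0.029, -0.0125, 0], [0, 0, 0]]
    - [0, [-0.029, -0.0125, 0], [0, 0, 0]]
    - [0, [-0.029, -0.0125, 0], [0, 0, 0]]

```text
t: 5.22
eef_pos: [0.4182, -0.1333, 0.0742]
tool_rot: [-0.0, 0.961, -0.276, -0.0]
contact_force: [0.6, 0.2, -1.1]
opening: 0.0004
grip_force: 0.0
```

Create look.py:
```python
import sys
from h import *
p,P=cloud("scene",sys.argv[1]);cv2.imwrite(sys.argv[1],cv2.resize(p[130:260,170:330],None,fx=4,fy=4,interpolation=2))
hsv=cv2.cvtColor(p,cv2.COLOR_BGR2HSV);c=np.array([.5333,-.0528])
red=((hsv[...,0]<8)|(hsv[...,0]>172))&(hsv[...,1]>150);B=np.zeros(red.shape,bool);B[140:250,180:320]=1
L=P[red&B&(P[...,2]>.07)];T=L[L[:,2]>np.percentile(L[:,2],95)-.008];(x,y),R=cv2.minEnclosingCircle((T[:,:2]*1000).astype(np.float32))
d=np.array([x,y])/1000-c;a=np.arctan2(d[1],d[0]);print("lid deg",np.degrees(a)%360,np.linalg.norm(d),R,"off line mm",1000*np.linalg.norm(d)*np.sin(a-np.radians(177.8)))
Q=P[red&B&(P[...,2]<.02)][:,:2]-c;print("pointer deg",np.degrees(np.arctan2(*Q.mean(0)[::-1])))
go(.5,-.2,.2)
```

```bash
python3 look.py pics/s3.png
```

```text
lid deg 175.23670800175756 0.06938711785670924 31.090042114257812 off line mm -3.1031974977327406
pointer deg 177.94810338336583
tool shift [ 0.1045  0.0131 -0.1258] heading -32.0 at [ 0.4183 -0.1334  0.0742] [-0.3 -0.9 -0.2] 8.314065432476701e-05
```

Within about 3 mm of the line. I'll back the fingers off and raise them, then check from both cameras.

Request:
jog_arm:
  offsets:
    - [0, [0.006, 0.002, 0], [0, 0, 0]]
    - [0, [0.016, 0.006, 0], [0, 0, 0]]
    - [0, [0.028, 0.012, 0], [0, 0, 0]]
    - [0, [0.036, 0.02, 0], [0, 0, 0]]
    - [0, [0.04, 0.025, -0.015], [0, 0, 0]]
    - [0, [0.04, 0.025, -0.045], [0, 0, 0]]
    - [0, [0.04, 0.025, -0.08], [0, 0, 0]]
    - [0, [0.04, 0.025, -0.115], [0, 0, 0]]
    - [0, [0.04, 0.05, -0.14], [0, 0, 0]]
    - [0, [0.04, 0.075, -0.15], [0, 0, 0]]
    - [0, [0.04, 0.09, -0.15], [0, 0, 0]]
    - [0, [0.04, 0.09, -0.15], [0, 0, 0]]

```text
t: 6.27
eef_pos: [0.4043, -0.2345, 0.2262]
tool_rot: [0.001, 0.961, -0.278, 0.001]
contact_force: [-0.6, -0.1, 0.6]
opening: 0.0001
grip_force: 0.0
```

```bash
python3 look.py pics/s4.png
```

Run:
```python
from h import *
p,P=cloud("side");cv2.imwrite("pics/side4.png",cv2.resize(p[150:280,190:400],None,fx=3,fy=3,interpolation=2))
```

```text
lid deg 176.15994347337016 0.06591040890334085 30.454692840576172 off line mm -1.88638737793156
pointer deg 177.78157954926212
tool shift [ 0.0632 -0.0789  0.0251] heading -32.2 at [ 0.4044 -0.233   0.225 ] [ 0.4 -0.7  0.2] 0.0001924474604926527
```

View pics/s4.png

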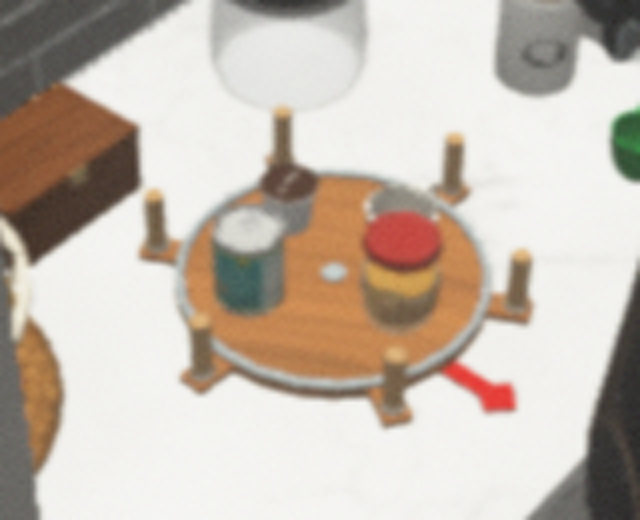

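View pics/side4.png

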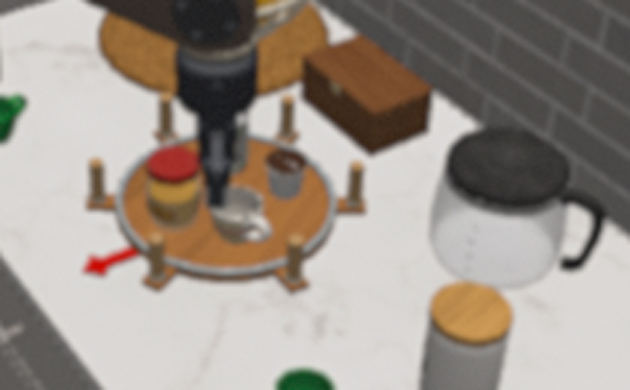

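Both views agree: the jar (scene crop 402,240) stands over the pointer's line, all four things are upright, and the robot is clear. One cross-check by side-view ray, then hand in.

Run:
```python
from h import *
c=np.array([.5333,-.0528]);t=np.radians(177.8)
ok=[]
for n,u,v in(("side",190+174/3,150+163/3),("scene",170+402/4,130+239/4)):
    d=ray(n,u,v,.113)[:2]-c;o=-np.sin(t)*d[0]+np.cos(t)*d[1];print(n,d.round(4),"off mm",o*1000);ok.append(abs(o)<.008)
if all(ok): print(env.finish_job())
```

```text
side [-0.0671 -0.0061] off mm 8.637562383313048
scene [-0.0705  0.0064] off mm -3.7294198516974846
```

The two views differ by 12 mm, so I'll measure the axis and pointer in the side view too rather than mix calibrations.

Run:
```python
from h import *
from scipy.optimize import least_squares
px=dict(side=(190,150,3,[(165,98),(288,100),(357,166),(295,240),(155,240),(96,163)],(174,163)),scene=(170,130,4,[(283,112),(455,139),(520,255),(395,352),(201,318),(154,195)],(402,239)))
for n,(x0,y0,k,ps,l) in px.items():
    A=np.array([ray(n,x0+x/k,y0+y/k,.084)[:2] for x,y in ps])
    f=lambda q:np.concatenate([A[j]-q[:2]-.15*np.array([np.cos(q[2]-j*np.pi/3),np.sin(q[2]-j*np.pi/3)]) for j in range(6)])
    c0=A.mean(0);d=A[0]-c0;r=least_squares(f,[*c0,np.arctan2(d[1],d[0])]);c=r.x[:2]
    p,P=cloud(n);h=cv2.cvtColor(p,cv2.COLOR_BGR2HSV);R=((h[...,0]<8)|(h[...,0]>172))&(h[...,1]>150)&(np.linalg.norm(P[...,:2]-c,axis=-1)<.21)
    v,u=np.nonzero(R&(P[...,2]<.02));q=ray(n,u.mean(),v.mean(),.006)[:2]-c;t=np.arctan2(q[1],q[0])
    v,u=np.nonzero(R&(P[...,2]>.07));L=P[R&(P[...,2]>.07)]
    print(n,"axis",c.round(4),"post",np.degrees(r.x[2])%60,"res",(abs(r.fun).max()*1000).round(1),"pointer",np.degrees(t),"lid n",len(u),"px",u.mean(),v.mean())
    for z in(.11,.113):
        for uu,vv in((x0+l[0]/k,y0+l[1]/k),(u.mean(),v.mean())):
            d=ray(n,uu,vv,z)[:2]-c;print("  d",d.round(4),"off mm",1000*(-np.sin(t)*d[0]+np.cos(t)*d[1]))
```

```text
side axis [ 0.5335 -0.0622] post 26.404918525331922 res 2.7 pointer 176.78713866083933 lid n 153 px 247.5032679738562 204.6078431372549
  d [-0.0653  0.0065] off mm -2.864114295715564
  d [-0.0675  0.0062] off mm -2.3806671549693363
  d [-0.0673  0.0033] off mm 0.4670877643086087
  d [-0.0694  0.0029] off mm 0.948974612110378
scene axis [ 0.5328 -0.0522] post 26.290439843002623 res 3.1 pointer 177.7851947523579 lid n 181 px 269.81767955801104 189.5027624309392
  d [-0.068   0.0032] off mm -0.5358636985081816
  d [-0.0658  0.0036] off mm -1.0825424180652623
  d [-0.0699  0.0059] off mm -3.1563881929176305
  d [-0.0676  0.0063] off mm -3.701277588146953
```

Measured against its own axis and pointer, each view puts the jar within 4 mm of the line, against an allowed 12 mm.

```bash
python3 -c "
from bench import env
print(env.finish_job())"
```

```text
the job is handed in; nothing more can be done
None
```

I turned the lazy Susan about 60° clockwise by its posts and handed the job in: the honey jar stands at the front, within about 4 mm of the pointer's line in both views, and everything on the tray is upright and untouched; the verdict was not shown.

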